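# Clear the crank's path and give the banding wheel one full turn

### The job

A glaze jar has been left standing in the path of the banding wheel's crank: stand that jar upright in the empty bay of the jar rack with the other two. Then take the crank by its upright handle and turn the wheel slowly one full turn, either way, so that the green tumbler standing on it can be seen from all sides, stopping with the crank back in line with the red pointer and letting go. The tumbler must ride along upright in the middle of the wheel; do not tip the jars or disturb the other things on the table.

Things in the scene. Friction and masses are not known exactly. Their poses are not given: they have to be found in the camera images.
- banding_wheel: Grey cast turntable fixed to the table. Origin at table level on the turning axis, z up. Round plate: radius 78 mm, top 63 mm above the table. A fixed red pointer stands on its foot along this body's -x, 124 to 146 mm from the axis, 57 mm high. The crank sweeps 121 mm from the axis: a jar whose nearest side is closer stands in its path
- banding_wheel_plate (a joint): Turn of the wheel's plate and crank in rad, counter-clockwise from above positive, no stops, counts on through full turns; 0 = crank in line with the red pointer, where it starts (within 0.06); a full turn ends at +6.28 or -6.28. It stays where it is left
- crank_grip (a point): Grip point on the axis of the crank's upright brown handle, 115 mm above the table, 108 mm from the wheel's axis. Handle: 23 to 25 mm thick, from 72 to 137 mm above the table, spins freely on its pin, so it can be gripped and carried round in a circle without turning the gripper. A steel arm 22 mm wide, top 74 mm above the table, joins it to the plate
- tumbler: Pale green tumbler, 66 mm across, 77 mm high, standing loose on the middle of the wheel's plate (its rim is 140 mm above the table). Origin at the centre of its underside
- jar_cobalt: Closed round glaze jar with a black lid and blue contents, 60 mm across, 79 mm high, 0.2 kg, standing on the table in the crank's path or in a bay of the rack. Origin at the centre of its underside, z up
- jar_iron: Closed round glaze jar with a cream-coloured lid and pinkish contents, 66 mm across, 72 mm high, 0.24 kg, standing on the table in the crank's path or in a bay of the rack. Origin at the centre of its underside, z up
- jar_rutile: Closed round glaze jar with a silvery lid and pale green contents, 56 mm across, 86 mm high, 0.2 kg, standing on the table in the crank's path or in a bay of the rack. Origin at the centre of its underside, z up
- jar_rack: Plywood jar rack fixed to the table, 96 x 276 mm and 24 mm high: a bottomless frame with three square bays, 84 mm inside, in a row along its y, walls 6 mm thick; jars in it stand on the table. Origin at table level in its middle
- bay_1 (a point): Centre of the rack's bay at its -y end, at table level
- bay_2 (a point): Centre of the rack's middle bay, at table level
- bay_3 (a point): Centre of the rack's bay at its +y end, at table level
- masking_tape: Roll of beige masking tape lying flat, 96 mm across, 25 mm high, a bystander. Origin at the centre of its underside
- clay_lump: Grey-brown lump of clay, 65 x 79 mm, 50 mm high, a bystander. Origin at the centre of its underside
Mind the look-alikes: they are no part of the job. What is shaped like the jar_iron but purple or turquoise is not meant. Leave any orange look-alike of the tumbler alone.

How it is judged:
By the outcome, as a careful person would: the job done as asked, in the order asked, and still so for the second after the job is handed in, with the robot touching nothing.
It also fails if it takes over 72 s, if anything falls off the work surface, if the arm or the gripper's body presses on something with over 40 N, if the wrist force passes 120 N, or if a joint passes its speed limit or range.

### The arm

A 6-joint arm with a two-finger parallel gripper is mounted at the origin on a cart in front of the work surface, level with it; the furniture and walls round the work are solid. World frame = base frame: x ahead of the robot, y to its left, z up, the work surface at z = 0. Lengths are in m, angles in rad, forces in N, time in s.
With the tool pointing down it reaches from about 0.375 to 0.975 m from the base axis. Payload 3.8 kg.
Tool frame: the origin (TCP) lies at the very end of the fingers, on their centre line; the grasp point (between the pads) lies 19 mm behind it; z points along the fingers, y is the direction in which the jaws open and shut (so a half turn about z gives the same grasp; the last joint's range is limited). The gripper opens to 85 mm and grips with 20 to 120 N. Pads are 22 mm wide; open, the fingers measure 114 mm over their backs; the gripper's body (76 mm by 85 mm) begins 54 mm behind the grasp point. The pads swing forward as they close: fully open they stand 13 mm farther back than shut.
Start: joints at [1.311, 0.264, 1.604, -0, 1.274, -0.037], TCP at [0.149, 0.658, 0.202] pointing down, gripper open.
Joint ranges: [-2.63, 2.63], [-0.94, 2.18], [0.31, 2.57], [-1.31, 4.45], [0, 2.66], [-2.55, 2.55]. Speed limits (rad/s): [2.57, 2.57, 3.14, 3.14, 3.14, 3.14].

### API

Orientations are given as a rotation vector (axis times angle).
In Python, from workcell import bot, viewer gives the robot as it stands.
- The arm moves only by the tool jog_arm, never from a script. Its argument "motion" is a list of rows, each an object of numbers: "dx", "dy", "dz": the shift along the world's x, y, z in cm; "turn": the turn about the world's z in rad. A call has 1 to 12 rows; each row shifts and turns the commanded pose from where the row before left it; what a row does not reach is not made up. A row lasts 1/12 s, in which the tool goes at most 41.7 mm and 7.16 degrees, less where a joint would pass 70% of its speed; a pose out of reach is approached as far as the arm can. A call is refused whole if a number of a shift passes 4.17 or a number of a turn 0.125, either way. A call with a gripper value outside its range is refused whole. "fingers" is the finger opening in cm, from 0 to 8.54, set as the call begins (left out, the last holds). The fingers move at their own pace and stop on an object; "grip_force" is the grip in N (left out, the last holds). Time passes only in rows, so rows that do not move let the fingers close. It gives the time, the measured TCP pose, the force and the opening at its end, in the units of the state.
- bot.read_state(): the state, without advancing time (a new reading comes with each control period).
- viewer.read_camera(name): name is "scene" or "top"; returns (picture, depth): 400x640x3 uint8, red, green, blue; 400x640 float32, m along the optical axis (not along the pixel's ray), 0 where there is no reading.
- viewer.camera_info(name): a dict with "vertical_fov" (degrees; the focal length in pixels is half the picture's height over the tangent of half this angle, whatever the lens; pixels are square), "cx", "cy" (the principal point, pixels), "R" (3x3) and "t" (3): a world point X has camera coordinates R X + t. Camera axes: x right, y down, z forward; pixel columns grow to the right and rows downward; lengths in m; the calibration is good to about 2 mm. A picture is of the moment at which its call begins. camera_info takes no time and is no camera call.
- bot.finish_job(): hands the job in, once; it reports no verdict.
The state is a dict: "time": time; "q": joint angles; "joint_vel": joint speeds; "joint_torque": joint torques, N m; "tool_pos": TCP position; "tcp_rot": TCP orientation; "wrist_force": force on the tool from outside, world axes, zero at the start; "torque": the same for the moment, N m; "width": opening from 0.0 (shut) to 1.0 (fully open).
Only numpy, scipy, OpenCV 4.12 (cv2) and the standard library are available. Lean on these libraries where they do the work, as an engineer would, in place of code of your own. Each camera call takes 0.05 s, during which the arm holds its last target. There are 200 camera calls.

## Working session

There is one attempt and no reset: what is moved stays moved. The work goes in short steps, Python scripts to look and compute and a tool call to move; the robot and the scene stay as the last step left them, time stands still between calls to the robot, and variables do not carry over. Pictures are saved under pics/ and viewed, about 8 in all and at most 12, crops included, and the job is handed in when it is done.

Besides the shell and the picture viewer there is one more tool, called as name(argument=value, ...), one argument or row to a line, values as JSON. jog_arm: Moves the arm, as the interface text tells. Its arguments: {"type":"object","properties":{"motion":{"type":"array"},"fingers":{"type":"number"},"grip_force":{"type":"number"}},"required":["motion"]}

```bash
mkdir -p pics; cat > h.py <<'E'
import numpy as np, cv2
from workcell import bot, viewer
def grab(n):
    p,d=viewer.read_camera(n); return p,d,viewer.camera_info(n)
def world(u,v,d,c):
    f=200/np.tan(np.radians(c["vertical_fov"])/2)
    X=np.stack([(u-c["cx"])/f*d,(v-c["cy"])/f*d,d+0*u],-1)
    return (X-np.array(c["t"]))@np.array(c["R"])
def cloud(d,c):
    v,u=np.mgrid[0:400,0:640].astype(float); return world(u,v,d,c)
E
python3 - <<'E'
from h import *
for n in("top","scene"):
    p,d,c=grab(n); cv2.imwrite(f"pics/{n}0.png",p[:,:,::-1]); np.savez(f"{n}0.npz",p=p,d=d)
    print(n,c,(d==0).mean())
print(bot.read_state())
E
```

```text
top {'vertical_fov': 51.870927201503676, 'cx': 323.50634710731777, 'cy': 207.81212995153777, 'R': array([[ 0.02150908, -0.99958647,  0.01908507],
       [-0.98288197, -0.02463567, -0.18258183],
       [ 0.1829765 , -0.01483121, -0.98300541]]), 't': array([0.32843507, 0.52311271, 1.10869514])} 0.00398828125
scene {'vertical_fov': 51.527998787530855, 'cx': 315.8995383675094, 'cy': 200.83485923661615, 'R': array([[-0.83612572, -0.54845057,  0.00978482],
       [-0.32209304,  0.47644309, -0.81808194],
       [ 0.4440156 , -0.68717097, -0.57501844]]), 't': array([0.64126167, 0.07709266, 1.38352919])} 0.0041796875
{'time': 0.1, 'q': array([ 1.31110528e+00,  2.64716134e-01,  1.60526330e+00, -8.74509635e-06,
        1.27371140e+00, -3.68824563e-02]), 'joint_vel': array([ 0.00062411, -0.00079781, -0.00315793,  0.00179517,  0.00145121,
        0.0002089 ]), 'joint_torque': array([ 1.22108493e-03, -5.16708970e+01, -3.68591166e+01,  2.01728972e-05,
        6.26059715e-03, -4.31632850e-05]), 'tool_pos': array([0.14895834, 0.65760273, 0.20124681]), 'tcp_rot': array([-0.34922568, -3.1218167 ,  0.00326126]), 'wrist_force': array([-0.66873864,  0.68495858, -0.53757908]), 'torque': array([ 0.05021265,  0.003007  , -0.00495705]), 'width': 1.0023224573934522}
```

View pics/top0.png

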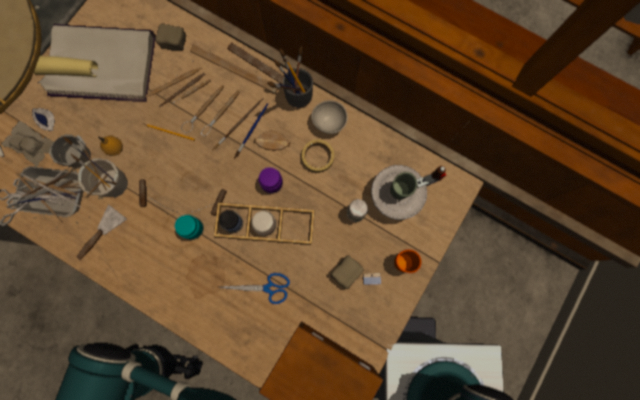

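View pics/scene0.png

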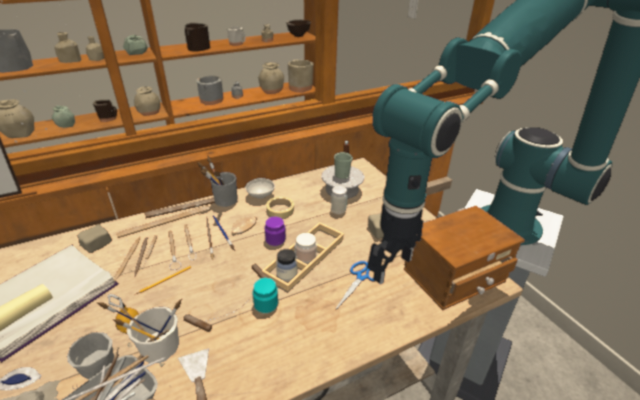

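The top view shows the rutile jar at (357,210) beside the wheel at (399,193). The crank and pointer point towards (438,174). In the rack, cobalt is in the left bay and iron in the middle, and the right bay at (296,226) is empty. Next I'll measure these positions.

```bash
python3 - <<'E'
from h import *
z=np.load("top0.npz");p,d=z["p"],z["d"];c=viewer.camera_info("top");W=cloud(d,c)
def fit(name,u0,v0,r,zl,zh):
    M=np.zeros((400,640),bool);M[v0-r:v0+r,u0-r:u0+r]=1
    M&=(W[...,2]>zl)&(W[...,2]<zh)&(d>0); P=W[M]
    (x,y),R=cv2.minEnclosingCircle(P[:,:2].astype(np.float32))
    print(name,len(P),"mean",P.mean(0).round(4),"circ",round(x,4),round(y,4),round(R,4),"zmax",P[:,2].max().round(3));return P
fit("rutile",357,210,16,.076,.1)
fit("cobalt",229,221,18,.07,.1)
fit("iron",262,223,18,.062,.1)
fit("plate",399,193,33,.055,.069)
fit("tumbler",404,186,18,.128,.15)
fit("handle",438,174,14,.125,.15)
fit("handle",438,174,14,.09,.15)
fit("pointer",442,172,14,.045,.065)
fit("clay",347,272,20,.03,.07)
fit("tape",318,155,20,.015,.035)
P=fit("rack",266,225,60,.018,.03)
P=P[(abs(P[:,2]-.024)<.005)]
print(cv2.minAreaRect(P[:,:2].astype(np.float32)))
big=lambda x0,x1,y0,y1:cv2.resize(p[y0:y1,x0:x1,::-1],None,fx=5,fy=5,interpolation=cv2.INTER_CUBIC)
cv2.imwrite("pics/crop1.png",big(330,470,145,245));cv2.imwrite("pics/crop2.png",big(200,330,190,260))
E
```

```text
rutile 251 mean [0.511 0.248 0.086] circ 0.5118 0.2476 0.0244 zmax 0.092
cobalt 292 mean [0.4728 0.5978 0.0792] circ 0.4737 0.5988 0.026 zmax 0.086
iron 351 mean [0.4699 0.5065 0.0719] circ 0.4703 0.507 0.0286 zmax 0.078
plate 1841 mean [0.5575 0.1375 0.0636] circ 0.5562 0.1338 0.1053 zmax 0.069
tumbler 163 mean [0.5694 0.1293 0.1364] circ 0.5687 0.1314 0.0345 zmax 0.144
handle 68 mean [0.608  0.0358 0.137 ] circ 0.6094 0.0342 0.0123 zmax 0.149
handle 111 mean [0.6067 0.0376 0.1259] circ 0.6098 0.0349 0.0124 zmax 0.149
pointer 11 mean [0.6179 0.0021 0.0555] circ 0.6168 0.0064 0.0096 zmax 0.062
clay 631 mean [0.3402 0.273  0.047 ] circ 0.3406 0.2727 0.0449 zmax 0.054
tape 351 mean [0.6774 0.3609 0.0241] circ 0.678 0.3604 0.0485 zmax 0.031
rack 945 mean [0.4937 0.5124 0.0237] circ 0.5394 0.4921 0.1865 zmax 0.03
((0.5393752455711365, 0.4996907114982605), (0.31127211451530457, 0.22917534410953522), 86.82571411132812)
```

View pics/crop1.png

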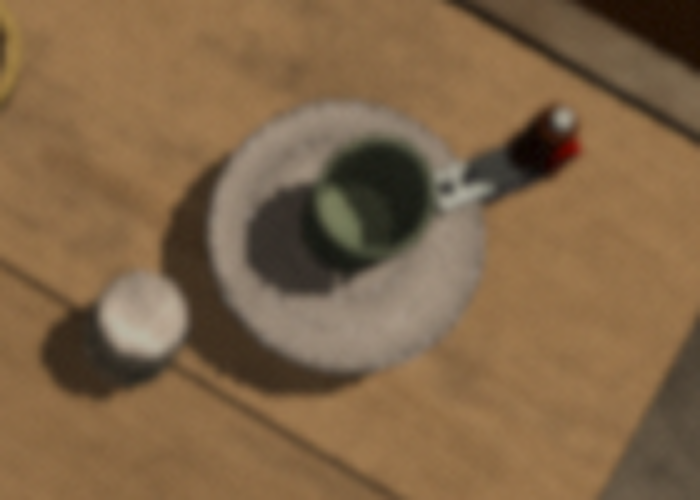

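View pics/crop2.png

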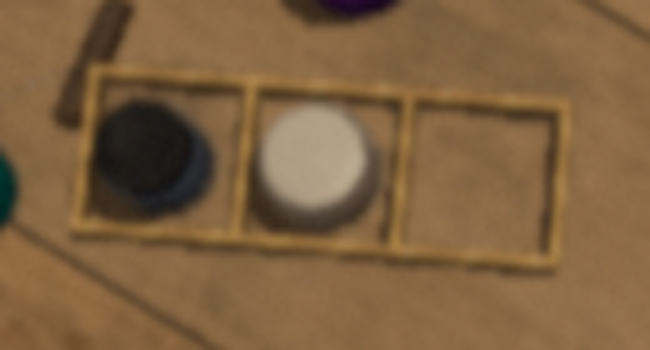

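The crops show the plate circle centred near (399,192), the handle's top at about (442,168) with the pointer behind it, and the empty bay's corners clearly.

```bash
cat >> h.py <<'E'
def onplane(u,v,z,c):
    a=world(np.array(u,float),np.array(v,float),np.array(1.),c);b=world(np.array(u,float),np.array(v,float),np.array(2.),c)
    return a+(z-a[2])/(b[2]-a[2])*(b-a)
E
python3 - <<'E'
from h import *
c=viewer.camera_info("top")
def q(n,pts,z,x0,y0):
    P=np.array([onplane(x0+u/5,y0+v/5,z,c)[:2] for u,v in pts]);print(n,P.round(4).tolist(),"mean",P.mean(0).round(4));return P
R=q("rack",[(92,66),(570,100),(555,268),(72,235)],.024,200,190)
q("bay",[(413,98),(557,110),(548,258),(403,245)],.024,200,190)
e=R[0]-R[1]+R[3]-R[2];print("rack y dir",np.degrees(np.arctan2(e[1],e[0])),np.linalg.norm(e)/2)
q("plate",[(209,236),(486,236),(347,100),(347,372)],.063,330,145)
q("handle top",[(562,117)],.137,330,145)
q("tumbler rim",[(317,200),(435,200),(375,138),(375,262)],.14,330,145)
q("jar lid",[(98,317),(188,317),(142,271),(142,362)],.086,330,145)
z=np.load("top0.npz");W=cloud(z["d"],c)
P=W[155:230,365:435].reshape(-1,3);P=P[abs(P[:,2]-.063)<.004]
i=cv2.fitEllipse(cv2.convexHull(P[:,:2].astype(np.float32)));print(i)
E
```

```text
rack [[0.5251, 0.6399], [0.5122, 0.3672], [0.4161, 0.3731], [0.4283, 0.6445]] mean [0.4704 0.5062]
bay [[0.5111, 0.4566], [0.5062, 0.3744], [0.4216, 0.3772], [0.427, 0.4589]] mean [0.4665 0.4168]
rack y dir 87.36050482008767 0.27234386563626883
plate [[0.5596, 0.2072], [0.5636, 0.052], [0.6404, 0.129], [0.4847, 0.1309]] mean [0.5621 0.1298]
handle top [[0.6119, 0.0304]] mean [0.6119 0.0304]
tumbler rim [[0.5627, 0.1611], [0.5643, 0.0994], [0.5969, 0.1303], [0.5304, 0.1313]] mean [0.5636 0.1305]
jar lid [[0.5078, 0.2705], [0.5091, 0.2217], [0.5339, 0.2468], [0.4838, 0.2465]] mean [0.5086 0.2464]
((0.561482310295105, 0.13608834147453308), (0.14849135279655457, 0.20094266533851624), 31.67119789123535)
```

jog_arm(
  motion=[
    {"dx": 2.4, "dy": -2.7, "turn": -0.112},
    {"dx": 2.4, "dy": -2.7, "turn": -0.112},
    {"dx": 2.4, "dy": -2.7, "turn": -0.112},
    {"dx": 2.4, "dy": -2.7, "turn": -0.112},
    {"dx": 2.4, "dy": -2.7, "turn": -0.112},
    {"dx": 2.4, "dy": -2.7, "turn": -0.112},
    {"dx": 2.4, "dy": -2.7, "turn": -0.112},
    {"dx": 2.4, "dy": -2.7, "turn": -0.112},
    {"dx": 2.4, "dy": -2.7, "turn": -0.112},
    {"dx": 2.4, "dy": -2.7, "turn": -0.112},
    {"dx": 2.4, "dy": -2.7, "turn": -0.112},
    {"dx": 2.4, "dy": -2.7, "turn": -0.112},
  ],
  fingers=8.5,
)

```text
validation failed for argument at $.mo...
```

jog_arm(
  motion=[
    {"dx": 2.4, "dy": -2.7, "dz": 0, "turn": -0.112},
  ],
)

```text
time: 0.18
tool_pos: [0.1698, 0.6341, 0.2013]
tcp_rot: [-0.518, -3.096, -0.002]
wrist_force: [0.3, -0.2, 1.3]
width: 1.003
```

All four keys are needed.

jog_arm(
  motion=[
    {"dx": 2.4, "dy": -2.7, "dz": 0, "turn": -0.112},
    {"dx": 2.4, "dy": -2.7, "dz": 0, "turn": -0.112},
    {"dx": 2.4, "dy": -2.7, "dz": 0, "turn": -0.112},
    {"dx": 2.4, "dy": -2.7, "dz": 0, "turn": -0.112},
    {"dx": 2.4, "dy": -2.7, "dz": 0, "turn": -0.112},
    {"dx": 2.4, "dy": -2.7, "dz": 0, "turn": -0.112},
    {"dx": 2.4, "dy": -2.7, "dz": 0, "turn": -0.112},
    {"dx": 2.4, "dy": -2.7, "dz": 0, "turn": -0.112},
    {"dx": 2.4, "dy": -2.7, "dz": 0, "turn": -0.112},
    {"dx": 2.4, "dy": -2.7, "dz": 0, "turn": -0.112},
    {"dx": 2.4, "dy": -2.7, "dz": 0, "turn": -0.112},
  ],
)

```text
time: 1.1
tool_pos: [0.4377, 0.3326, 0.2021]
tcp_rot: [-2.223, -2.22, 0.001]
wrist_force: [1.4, 0.6, -0.5]
width: 1.006
```

jog_arm(
  motion=[
    {"dx": 2.4, "dy": -2.8, "dz": 0, "turn": 0},
    {"dx": 2.4, "dy": -2.8, "dz": 0, "turn": 0},
    {"dx": 2.4, "dy": -2.8, "dz": 0, "turn": 0},
    {"dx": 0, "dy": 0, "dz": 0, "turn": 0},
    {"dx": 0, "dy": 0, "dz": 0, "turn": 0},
  ],
)

```text
time: 1.52
tool_pos: [0.5099, 0.2485, 0.2019]
tcp_rot: [-2.221, -2.221, 0.002]
wrist_force: [0.4, 0.2, -0.4]
width: 0.999
```

```bash
python3 - <<'E'
from h import *
from scipy.spatial.transform import Rotation as Ro
s=bot.read_state();R=Ro.from_rotvec(s["tcp_rot"]).as_matrix();print(s["tool_pos"],s["q"].round(2),R.round(3))
p,d,c=grab("top");cv2.imwrite("pics/t1.png",cv2.resize(p[130:260,280:480,::-1],None,fx=4,fy=4))
z=np.load("top0.npz");W=cloud(z["d"],c);P=W[z["d"]>0];P=P[(P[:,2]>.15)&(P[:,1]>-.1)&(P[:,1]<.35)&(P[:,0]>.6)&(P[:,0]<1.0)]
r=np.hypot(P[:,0]-.5625,P[:,1]-.13);print("nearest tall",P[r.argsort()[:200:40]].round(3),np.sort(r)[:3])
E
```

```text
[0.50988403 0.24853162 0.20187105] [0.41 0.06 1.84 0.   1.24 0.41] [[-0.     1.    -0.001]
 [ 1.     0.    -0.   ]
 [-0.    -0.001 -1.   ]]
nearest tall [[ 0.606  0.036  0.151]
 [ 0.883 -0.03   0.176]
 [ 0.868 -0.057  0.172]
 [ 0.857 -0.076  0.157]
 [ 0.855 -0.08   0.161]] [0.10364245 0.35561713 0.35584561]
```

jog_arm(
  motion=[
    {"dx": 0, "dy": -0.1, "dz": -2.4, "turn": 0},
    {"dx": 0, "dy": 0, "dz": -2.4, "turn": 0},
    {"dx": 0, "dy": 0, "dz": -2.4, "turn": 0},
    {"dx": 0, "dy": 0, "dz": -2.4, "turn": 0},
    {"dx": 0, "dy": 0, "dz": -2.4, "turn": 0},
    {"dx": 0, "dy": 0, "dz": -2.4, "turn": 0},
    {"dx": 0, "dy": 0, "dz": -1.6, "turn": 0},
    {"dx": 0, "dy": 0, "dz": -0.8, "turn": 0},
    {"dx": 0, "dy": 0, "dz": 0, "turn": 0},
    {"dx": 0, "dy": 0, "dz": 0, "turn": 0},
  ],
)

```text
time: 2.4
tool_pos: [0.5085, 0.2501, 0.0346]
tcp_rot: [-2.215, -2.227, 0.001]
wrist_force: [0.1, -0.2, 0.2]
width: 0.997
```

jog_arm(
  motion=[
    {"dx": 0, "dy": 0, "dz": 0, "turn": 0},
    {"dx": 0, "dy": 0, "dz": 0, "turn": 0},
    {"dx": 0, "dy": 0, "dz": 0, "turn": 0},
    {"dx": 0, "dy": 0, "dz": 0, "turn": 0},
    {"dx": 0, "dy": 0, "dz": 0, "turn": 0},
    {"dx": 0, "dy": 0, "dz": 0, "turn": 0},
    {"dx": 0, "dy": 0, "dz": 0, "turn": 0},
    {"dx": 0, "dy": 0, "dz": 0, "turn": 0},
    {"dx": 0, "dy": 0, "dz": 0, "turn": 0},
  ],
  fingers=4.5,
  grip_force=30,
)

```text
time: 3.15
tool_pos: [0.5112, 0.25, 0.0365]
tcp_rot: [2.216, 2.224, 0.006]
wrist_force: [1.0, -0.5, 7.0]
width: 0.562
```

```bash
python3 - <<'E'
from h import *
s=bot.read_state();print(s)
p,d,c=grab("scene");a=cv2.resize(p[140:260,280:430,::-1],None,fx=5,fy=5,interpolation=cv2.INTER_CUBIC);cv2.imwrite("pics/s2.png",a)
E
```

```text
{'time': 3.15, 'q': array([ 4.11077182e-01,  2.22228639e-01,  1.98635398e+00, -9.69805043e-05,
        9.28849816e-01,  4.07386818e-01]), 'joint_vel': array([-1.25481488e-03, -4.54243968e-04,  2.42152318e-05, -1.16483125e-03,
       -1.15082660e-03,  4.18918439e-04]), 'joint_torque': array([ 2.87758112e-01, -3.96230292e+01, -2.72983396e+01,  1.44268940e-01,
        3.15541718e-01,  1.82599289e-02]), 'tool_pos': array([0.51117632, 0.24995915, 0.03646183]), 'tcp_rot': array([2.2161405 , 2.2244628 , 0.00602997]), 'wrist_force': array([ 1.03917074, -0.54268232,  6.98052542]), 'torque': array([-0.0156235 , -0.14279796,  0.01777942]), 'width': 0.5619511498186595}
```

View pics/s2.png

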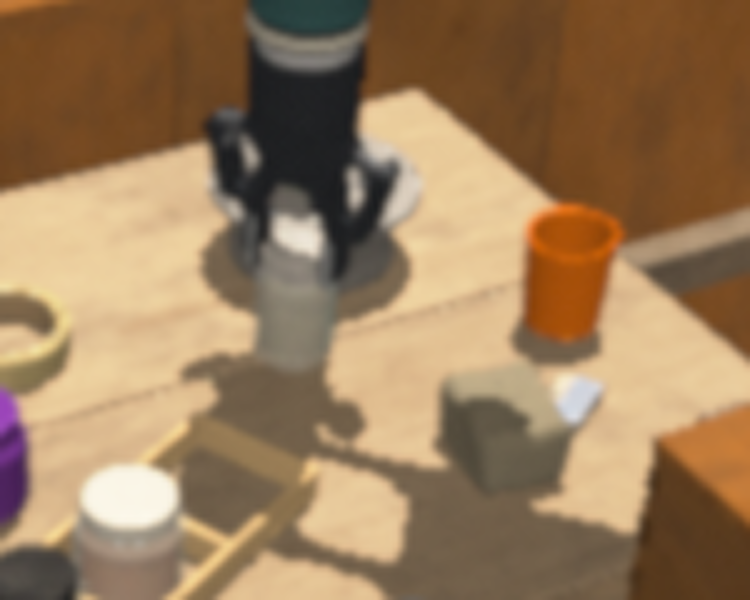

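The jar is upright and gripped at its lid (48 mm), with the fingertips at the shoulder. That's also good for clearing the rack, so I'll lift and carry it.

jog_arm(
  motion=[
    {"dx": 0, "dy": 0, "dz": 0.3, "turn": 0},
    {"dx": 0, "dy": 0, "dz": 0.6, "turn": 0},
    {"dx": 0, "dy": 0, "dz": 1.0, "turn": 0},
    {"dx": 0, "dy": 0, "dz": 1.5, "turn": 0},
    {"dx": 0, "dy": 0, "dz": 1.5, "turn": 0},
    {"dx": 0, "dy": 0, "dz": 1.1, "turn": 0},
    {"dx": 0, "dy": 0, "dz": 0, "turn": 0},
    {"dx": 0, "dy": 0, "dz": 0, "turn": 0},
  ],
  grip_force=40,
)

```text
time: 3.87
tool_pos: [0.5096, 0.2495, 0.0953]
tcp_rot: [2.217, 2.226, 0.002]
wrist_force: [-0.0, -0.2, -2.2]
width: 0.557
```

jog_arm(
  motion=[
    {"dx": -0.2, "dy": 0.8, "dz": 0, "turn": 0},
    {"dx": -0.4, "dy": 1.5, "dz": 0, "turn": 0},
    {"dx": -0.5, "dy": 2.0, "dz": 0, "turn": 0},
    {"dx": -0.6, "dy": 2.2, "dz": 0, "turn": 0},
    {"dx": -0.6, "dy": 2.2, "dz": 0, "turn": 0},
    {"dx": -0.6, "dy": 2.2, "dz": 0, "turn": 0},
    {"dx": -0.6, "dy": 2.2, "dz": 0, "turn": 0},
    {"dx": -0.5, "dy": 2.0, "dz": 0, "turn": 0},
    {"dx": -0.3, "dy": 1.2, "dz": 0, "turn": 0},
    {"dx": -0.2, "dy": 0.6, "dz": 0, "turn": 0},
    {"dx": 0, "dy": 0, "dz": 0, "turn": 0},
    {"dx": 0, "dy": 0, "dz": 0, "turn": 0},
  ],
)

```text
time: 4.87
tool_pos: [0.4637, 0.4177, 0.0938]
tcp_rot: [2.216, 2.226, -0.003]
wrist_force: [-1.1, -0.3, -2.3]
width: 0.555
```

```bash
python3 - <<'E'
from h import *
s=bot.read_state();print(s["tool_pos"],s["wrist_force"],s["width"])
p,d,c=grab("scene");a=cv2.resize(p[170:310,230:410,::-1],None,fx=4,fy=4,interpolation=cv2.INTER_CUBIC);cv2.imwrite("pics/s3.png",a)
E
```

```text
[0.46372382 0.41770077 0.09376234] [-1.05120631 -0.34645828 -2.30758245] 0.5553922790927958
```

View pics/s3.png

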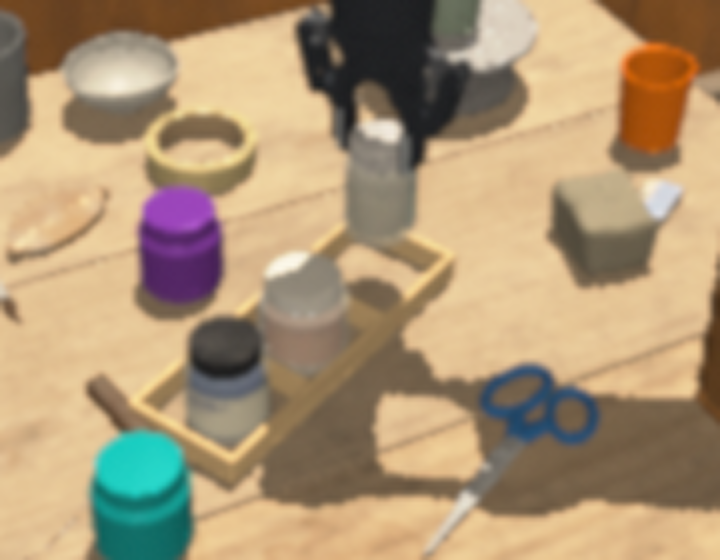

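The jar hangs upright over the empty bay, so I'll lower it.

jog_arm(
  motion=[
    {"dx": 0.1, "dy": 0, "dz": -0.8, "turn": 0},
    {"dx": 0.1, "dy": 0, "dz": -1.2, "turn": 0},
    {"dx": 0, "dy": 0, "dz": -1.2, "turn": 0},
    {"dx": 0, "dy": 0, "dz": -1.0, "turn": 0},
    {"dx": 0, "dy": 0, "dz": -0.6, "turn": 0},
    {"dx": 0, "dy": 0, "dz": -0.4, "turn": 0},
    {"dx": 0, "dy": 0, "dz": -0.3, "turn": 0},
    {"dx": 0, "dy": 0, "dz": -0.2, "turn": 0},
    {"dx": 0, "dy": 0, "dz": 0, "turn": 0},
    {"dx": 0, "dy": 0, "dz": 0, "turn": 0},
    {"dx": 0, "dy": 0, "dz": 0, "turn": 0},
  ],
)

```text
time: 5.83
tool_pos: [0.4665, 0.4187, 0.0381]
tcp_rot: [2.217, 2.226, 0.002]
wrist_force: [0.1, -0.1, -3.6]
width: 0.553
```

jog_arm(
  motion=[
    {"dx": 0, "dy": 0, "dz": -0.1, "turn": 0},
    {"dx": 0, "dy": 0, "dz": -0.1, "turn": 0},
    {"dx": 0, "dy": 0, "dz": 0, "turn": 0},
    {"dx": 0, "dy": 0, "dz": 0, "turn": 0},
  ],
)

```text
time: 6.17
tool_pos: [0.4667, 0.419, 0.0366]
tcp_rot: [-2.217, -2.226, -0.003]
wrist_force: [-1.1, 0.5, 3.1]
width: 0.558
```

Contact (+3 N), so I'll release and rise. Opening goes only to 7.5 cm.

jog_arm(
  motion=[
    {"dx": 0, "dy": 0, "dz": 0, "turn": 0},
    {"dx": 0, "dy": 0, "dz": 0, "turn": 0},
    {"dx": 0, "dy": 0, "dz": 0, "turn": 0},
    {"dx": 0, "dy": 0, "dz": 0, "turn": 0},
    {"dx": 0, "dy": 0, "dz": 0, "turn": 0},
    {"dx": 0, "dy": 0, "dz": 0, "turn": 0},
  ],
  fingers=7.5,
)

```text
time: 6.67
tool_pos: [0.4661, 0.4182, 0.0353]
tcp_rot: [2.217, 2.226, -0.0]
wrist_force: [0.3, 0.3, 0.3]
width: 0.879
```

jog_arm(
  motion=[
    {"dx": 0, "dy": 0, "dz": 0.8, "turn": 0},
    {"dx": 0, "dy": 0, "dz": 1.5, "turn": 0},
    {"dx": 0, "dy": 0, "dz": 2.0, "turn": 0},
    {"dx": 0, "dy": 0, "dz": 2.5, "turn": 0},
    {"dx": 0, "dy": 0, "dz": 2.5, "turn": 0},
    {"dx": 0, "dy": 0, "dz": 2.5, "turn": 0},
    {"dx": 0, "dy": 0, "dz": 2.5, "turn": 0},
    {"dx": 0, "dy": 0, "dz": 1.7, "turn": 0},
    {"dx": 0, "dy": 0, "dz": 0, "turn": 0},
  ],
)

```text
time: 7.42
tool_pos: [0.4687, 0.4204, 0.2019]
tcp_rot: [2.216, 2.225, 0.015]
wrist_force: [0.6, 0.2, 1.2]
width: 0.881
```

jog_arm(
  motion=[
    {"dx": 1.2, "dy": -3.2, "dz": 0, "turn": 0},
    {"dx": 1.2, "dy": -3.2, "dz": 0, "turn": 0},
    {"dx": 1.2, "dy": -3.2, "dz": 0, "turn": 0},
    {"dx": 1.2, "dy": -3.2, "dz": 0, "turn": 0},
    {"dx": 1.2, "dy": -3.2, "dz": 0, "turn": 0},
    {"dx": 1.2, "dy": -3.2, "dz": 0, "turn": 0},
    {"dx": 1.2, "dy": -3.2, "dz": 0, "turn": 0},
    {"dx": 1.2, "dy": -3.2, "dz": 0, "turn": 0},
    {"dx": 1.2, "dy": -3.2, "dz": 0, "turn": 0},
    {"dx": 1.2, "dy": -3.2, "dz": 0, "turn": 0},
    {"dx": 1.2, "dy": -3.2, "dz": 0, "turn": 0},
    {"dx": 1.2, "dy": -3.2, "dz": 0, "turn": 0},
  ],
  fingers=6.0,
)

```text
time: 8.42
tool_pos: [0.6099, 0.0326, 0.1946]
tcp_rot: [-2.217, -2.225, 0.001]
wrist_force: [0.4, 1.0, 0.3]
width: 0.698
```

jog_arm(
  motion=[
    {"dx": 0, "dy": 0, "dz": 0, "turn": 0},
    {"dx": 0, "dy": 0, "dz": 0, "turn": 0},
    {"dx": 0, "dy": 0, "dz": 0, "turn": 0},
  ],
)

```text
time: 8.67
tool_pos: [0.6095, 0.0344, 0.1946]
tcp_rot: [-2.217, -2.224, 0.001]
wrist_force: [0.4, 0.1, -0.8]
width: 0.703
```

```bash
python3 - <<'E'
from h import *
s=bot.read_state();print(s["tool_pos"],s["q"].round(2),s["width"])
p,d,c=grab("scene");cv2.imwrite("pics/s4.png",cv2.resize(p[110:280,250:410,::-1],None,fx=3.5,fy=3.5,interpolation=cv2.INTER_CUBIC))
p,d,c=grab("top");W=cloud(d,c);P=W[190:260,270:330].reshape(-1,3);P=P[(P[:,2]>.076)&(P[:,2]<.1)];print("jar",P.mean(0),cv2.minEnclosingCircle(P[:,:2].astype(np.float32)))
E
```

```text
[0.6095042  0.03437134 0.19463197] [0.02 0.15 1.76 0.   1.24 0.01] 0.7029196439169163
jar [0.46649297 0.41601884 0.0859342 ] ((0.4673931300640106, 0.41638538241386414), 0.024251876398921013)
```

View pics/s4.png

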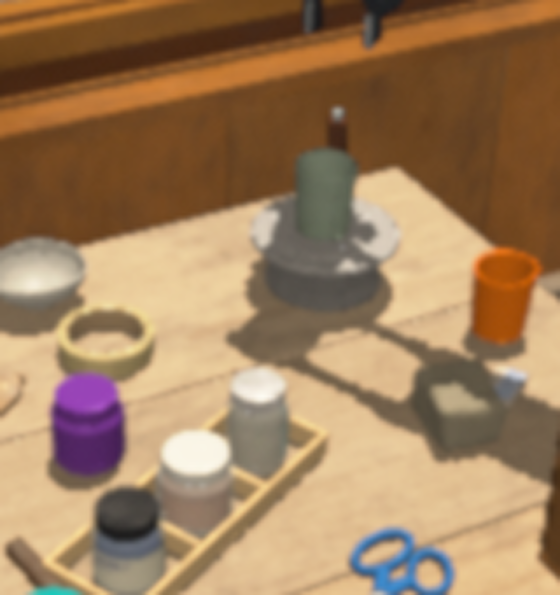

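The jar stands in the bay at (0.467, 0.416) with its top at 86 mm, and the gripper is above the handle. Descending now.

jog_arm(
  motion=[
    {"dx": 0.1, "dy": -0.1, "dz": -1.2, "turn": 0},
    {"dx": 0, "dy": 0, "dz": -1.4, "turn": 0},
    {"dx": 0, "dy": 0, "dz": -1.4, "turn": 0},
    {"dx": 0, "dy": 0, "dz": -1.4, "turn": 0},
    {"dx": 0, "dy": 0, "dz": -1.4, "turn": 0},
    {"dx": 0, "dy": 0, "dz": -1.4, "turn": 0},
    {"dx": 0, "dy": 0, "dz": -1.0, "turn": 0},
    {"dx": 0, "dy": 0, "dz": -0.6, "turn": 0},
    {"dx": 0, "dy": 0, "dz": 0, "turn": 0},
    {"dx": 0, "dy": 0, "dz": 0, "turn": 0},
  ],
)

```text
time: 9.6
tool_pos: [0.6108, 0.0334, 0.0969]
tcp_rot: [-2.216, -2.226, 0.001]
wrist_force: [0.0, 0.6, 0.5]
width: 0.703
```

jog_arm(
  motion=[
    {"dx": 0, "dy": 0, "dz": 0, "turn": 0},
    {"dx": 0, "dy": 0, "dz": 0, "turn": 0},
    {"dx": 0, "dy": 0, "dz": 0, "turn": 0},
    {"dx": 0, "dy": 0, "dz": 0, "turn": 0},
    {"dx": 0, "dy": 0, "dz": 0, "turn": 0},
    {"dx": 0, "dy": 0, "dz": 0, "turn": 0},
    {"dx": 0, "dy": 0, "dz": 0, "turn": 0},
    {"dx": 0, "dy": 0, "dz": 0, "turn": 0},
    {"dx": 0, "dy": 0, "dz": 0, "turn": 0},
  ],
  fingers=1.8,
  grip_force=30,
)

```text
time: 10.35
tool_pos: [0.612, 0.0334, 0.0986]
tcp_rot: [2.216, 2.225, 0.002]
wrist_force: [-0.3, 1.0, 6.9]
width: 0.252
```

```bash
python3 - <<'E'
import numpy as np
a0=-63.7
P=lambda k:108*.1*np.array([np.cos(np.radians(a0+3*k)),np.sin(np.radians(a0+3*k))])
for j in range(10):
    print(j,[tuple(map(float,(P(12*j+i+1)-P(12*j+i)).round(2))) for i in range(12)], "end",(np.array([.5625,.13])+P(12*j+12)/100).round(4))
E
```

```text
0 [(0.5, 0.26), (0.49, 0.29), (0.47, 0.31), (0.45, 0.34), (0.43, 0.36), (0.41, 0.38), (0.39, 0.41), (0.37, 0.43), (0.35, 0.44), (0.33, 0.46), (0.3, 0.48), (0.28, 0.49)] end [0.6581 0.0798]
1 [(0.25, 0.51), (0.22, 0.52), (0.2, 0.53), (0.17, 0.54), (0.14, 0.55), (0.11, 0.55), (0.08, 0.56), (0.05, 0.56), (0.02, 0.57), (-0.01, 0.57), (-0.04, 0.56), (-0.07, 0.56)] end [0.6694 0.1456]
2 [(-0.1, 0.56), (-0.13, 0.55), (-0.15, 0.54), (-0.18, 0.54), (-0.21, 0.52), (-0.24, 0.51), (-0.26, 0.5), (-0.29, 0.49), (-0.31, 0.47), (-0.34, 0.45), (-0.36, 0.43), (-0.38, 0.41)] end [0.6398 0.2054]
3 [(-0.41, 0.39), (-0.43, 0.37), (-0.44, 0.35), (-0.46, 0.33), (-0.48, 0.3), (-0.49, 0.28), (-0.51, 0.25), (-0.52, 0.22), (-0.53, 0.2), (-0.54, 0.17), (-0.55, 0.14), (-0.55, 0.11)] end [0.5807 0.2365]
4 [(-0.56, 0.08), (-0.56, 0.05), (-0.57, 0.02), (-0.57, -0.01), (-0.56, -0.04), (-0.56, -0.07), (-0.56, -0.1), (-0.55, -0.13), (-0.54, -0.15), (-0.54, -0.18), (-0.52, -0.21), (-0.51, -0.24)] end [0.5146 0.2268]
5 [(-0.5, -0.26), (-0.49, -0.29), (-0.47, -0.31), (-0.45, -0.34), (-0.43, -0.36), (-0.41, -0.38), (-0.39,
[... 213 characters left out ...]
 -0.56), (-0.05, -0.56), (-0.02, -0.57), (0.01, -0.57), (0.04, -0.56), (0.07, -0.56)] end [0.4556 0.1144]
7 [(0.1, -0.56), (0.13, -0.55), (0.15, -0.54), (0.18, -0.54), (0.21, -0.52), (0.24, -0.51), (0.26, -0.5), (0.29, -0.49), (0.31, -0.47), (0.34, -0.45), (0.36, -0.43), (0.38, -0.41)] end [0.4852 0.0546]
8 [(0.41, -0.39), (0.43, -0.37), (0.44, -0.35), (0.46, -0.33), (0.48, -0.3), (0.49, -0.28), (0.51, -0.25), (0.52, -0.22), (0.53, -0.2), (0.54, -0.17), (0.55, -0.14), (0.55, -0.11)] end [0.5443 0.0235]
9 [(0.56, -0.08), (0.56, -0.05), (0.57, -0.02), (0.57, 0.01), (0.56, 0.04), (0.56, 0.07), (0.56, 0.1), (0.55, 0.13), (0.54, 0.15), (0.54, 0.18), (0.52, 0.21), (0.51, 0.24)] end [0.6104 0.0332]
```

The grip reads about 21.5 mm on the handle, stopped by it. Starting the turn counter-clockwise at 3° per row.

jog_arm(
  motion=[
    {"dx": 0.25, "dy": 0.13, "dz": 0.1, "turn": 0},
    {"dx": 0.25, "dy": 0.13, "dz": 0, "turn": 0},
    {"dx": 0.49, "dy": 0.29, "dz": 0, "turn": 0},
    {"dx": 0.47, "dy": 0.31, "dz": 0, "turn": 0},
    {"dx": 0.45, "dy": 0.34, "dz": 0, "turn": 0},
    {"dx": 0.43, "dy": 0.36, "dz": 0, "turn": 0},
    {"dx": 0.41, "dy": 0.38, "dz": 0, "turn": 0},
    {"dx": 0.39, "dy": 0.41, "dz": 0, "turn": 0},
    {"dx": 0.37, "dy": 0.43, "dz": 0, "turn": 0},
    {"dx": 0.35, "dy": 0.44, "dz": 0, "turn": 0},
    {"dx": 0.33, "dy": 0.46, "dz": 0, "turn": 0},
    {"dx": 0.3, "dy": 0.48, "dz": 0, "turn": 0},
  ],
)

```text
time: 11.35
tool_pos: [0.6569, 0.0753, 0.0987]
tcp_rot: [2.216, 2.225, 0.001]
wrist_force: [0.9, -1.5, 3.6]
width: 0.246
```

jog_arm(
  motion=[
    {"dx": 0.28, "dy": 0.49, "dz": 0, "turn": 0},
    {"dx": 0.25, "dy": 0.51, "dz": 0, "turn": 0},
    {"dx": 0.22, "dy": 0.52, "dz": 0, "turn": 0},
    {"dx": 0.2, "dy": 0.53, "dz": 0, "turn": 0},
    {"dx": 0.17, "dy": 0.54, "dz": 0, "turn": 0},
    {"dx": 0.14, "dy": 0.55, "dz": 0, "turn": 0},
    {"dx": 0.11, "dy": 0.55, "dz": 0, "turn": 0},
    {"dx": 0.08, "dy": 0.56, "dz": 0, "turn": 0},
    {"dx": 0.05, "dy": 0.56, "dz": 0, "turn": 0},
    {"dx": 0.02, "dy": 0.57, "dz": 0, "turn": 0},
    {"dx": -0.01, "dy": 0.57, "dz": 0, "turn": 0},
    {"dx": -0.04, "dy": 0.56, "dz": 0, "turn": 0},
  ],
)

```text
time: 12.35
tool_pos: [0.6712, 0.1408, 0.0987]
tcp_rot: [2.217, 2.226, 0.002]
wrist_force: [5.4, 0.2, 3.6]
width: 0.249
```

jog_arm(
  motion=[
    {"dx": -0.07, "dy": 0.56, "dz": 0, "turn": 0},
    {"dx": -0.1, "dy": 0.56, "dz": 0, "turn": 0},
    {"dx": -0.13, "dy": 0.55, "dz": 0, "turn": 0},
    {"dx": -0.15, "dy": 0.54, "dz": 0, "turn": 0},
    {"dx": -0.18, "dy": 0.54, "dz": 0, "turn": 0},
    {"dx": -0.21, "dy": 0.52, "dz": 0, "turn": 0},
    {"dx": -0.24, "dy": 0.51, "dz": 0, "turn": 0},
    {"dx": -0.26, "dy": 0.5, "dz": 0, "turn": 0},
    {"dx": -0.29, "dy": 0.49, "dz": 0, "turn": 0},
    {"dx": -0.31, "dy": 0.47, "dz": 0, "turn": 0},
    {"dx": -0.34, "dy": 0.45, "dz": 0, "turn": 0},
    {"dx": -0.36, "dy": 0.43, "dz": 0, "turn": 0},
  ],
)

```text
time: 13.35
tool_pos: [0.6441, 0.2022, 0.0987]
tcp_rot: [-2.217, -2.226, -0.001]
wrist_force: [3.7, 4.2, 4.6]
width: 0.252
```

jog_arm(
  motion=[
    {"dx": -0.38, "dy": 0.41, "dz": 0, "turn": 0},
    {"dx": -0.41, "dy": 0.39, "dz": 0, "turn": 0},
    {"dx": -0.43, "dy": 0.37, "dz": 0, "turn": 0},
    {"dx": -0.44, "dy": 0.35, "dz": 0, "turn": 0},
    {"dx": -0.46, "dy": 0.33, "dz": 0, "turn": 0},
    {"dx": -0.48, "dy": 0.3, "dz": 0, "turn": 0},
    {"dx": -0.49, "dy": 0.28, "dz": 0, "turn": 0},
    {"dx": -0.51, "dy": 0.25, "dz": 0, "turn": 0},
    {"dx": -0.52, "dy": 0.22, "dz": 0, "turn": 0},
    {"dx": -0.53, "dy": 0.2, "dz": 0, "turn": 0},
    {"dx": -0.54, "dy": 0.17, "dz": 0, "turn": 0},
    {"dx": -0.55, "dy": 0.14, "dz": 0, "turn": 0},
  ],
)

```text
time: 14.35
tool_pos: [0.5854, 0.2359, 0.0986]
tcp_rot: [-2.216, -2.225, 0.002]
wrist_force: [0.4, 2.5, 6.5]
width: 0.248
```

jog_arm(
  motion=[
    {"dx": -0.55, "dy": 0.11, "dz": 0, "turn": 0},
    {"dx": -0.56, "dy": 0.08, "dz": 0, "turn": 0},
    {"dx": -0.56, "dy": 0.05, "dz": 0, "turn": 0},
    {"dx": -0.57, "dy": 0.02, "dz": 0, "turn": 0},
    {"dx": -0.57, "dy": -0.01, "dz": 0, "turn": 0},
    {"dx": -0.56, "dy": -0.04, "dz": 0, "turn": 0},
    {"dx": -0.56, "dy": -0.07, "dz": 0, "turn": 0},
    {"dx": -0.56, "dy": -0.1, "dz": 0, "turn": 0},
    {"dx": -0.55, "dy": -0.13, "dz": 0, "turn": 0},
    {"dx": -0.54, "dy": -0.15, "dz": 0, "turn": 0},
    {"dx": -0.54, "dy": -0.18, "dz": 0, "turn": 0},
    {"dx": -0.52, "dy": -0.21, "dz": 0, "turn": 0},
  ],
)

```text
time: 15.35
tool_pos: [0.5188, 0.2284, 0.0986]
tcp_rot: [-2.216, -2.226, 0.005]
wrist_force: [0.2, -1.3, 8.9]
width: 0.249
```

```bash
python3 - <<'E'
from h import *
p,d,c=grab("scene");q,d,c=grab("top");f=lambda a:cv2.resize(a[:,:,::-1],(400,400),interpolation=cv2.INTER_CUBIC)
cv2.imwrite("pics/m5.png",np.hstack([f(p[120:220,290:390]),f(q[140:240,350:450])]))
E
```

```text
(no output)
```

View pics/m5.png

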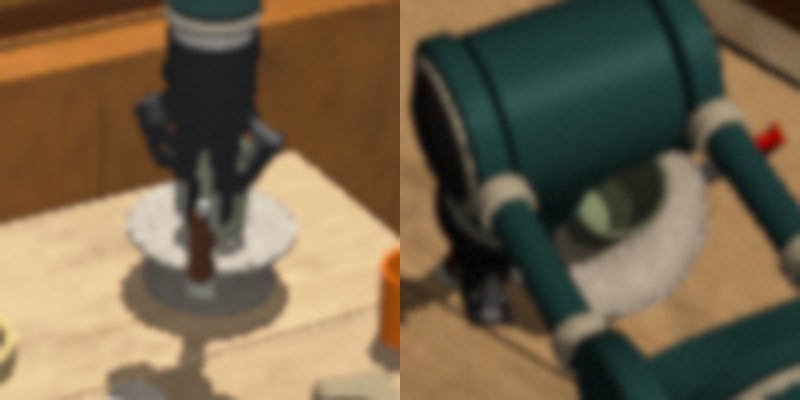

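Halfway round, the handle has followed the gripper and the tumbler stands upright in the middle. Continuing, with a 1 mm rise to ease the vertical force.

jog_arm(
  motion=[
    {"dx": -0.51, "dy": -0.24, "dz": 0.1, "turn": 0},
    {"dx": -0.5, "dy": -0.26, "dz": 0, "turn": 0},
    {"dx": -0.49, "dy": -0.29, "dz": 0, "turn": 0},
    {"dx": -0.47, "dy": -0.31, "dz": 0, "turn": 0},
    {"dx": -0.45, "dy": -0.34, "dz": 0, "turn": 0},
    {"dx": -0.43, "dy": -0.36, "dz": 0, "turn": 0},
    {"dx": -0.41, "dy": -0.38, "dz": 0, "turn": 0},
    {"dx": -0.39, "dy": -0.41, "dz": 0, "turn": 0},
    {"dx": -0.37, "dy": -0.43, "dz": 0, "turn": 0},
    {"dx": -0.35, "dy": -0.44, "dz": 0, "turn": 0},
    {"dx": -0.33, "dy": -0.46, "dz": 0, "turn": 0},
    {"dx": -0.3, "dy": -0.48, "dz": 0, "turn": 0},
  ],
)

```text
time: 16.45
tool_pos: [0.4701, 0.1843, 0.0989]
tcp_rot: [2.217, 2.226, -0.001]
wrist_force: [4.9, -3.2, -6.0]
width: 0.252
```

jog_arm(
  motion=[
    {"dx": -0.28, "dy": -0.49, "dz": 0, "turn": 0},
    {"dx": -0.25, "dy": -0.51, "dz": 0, "turn": 0},
    {"dx": -0.22, "dy": -0.52, "dz": 0, "turn": 0},
    {"dx": -0.2, "dy": -0.53, "dz": 0, "turn": 0},
    {"dx": -0.17, "dy": -0.54, "dz": 0, "turn": 0},
    {"dx": -0.14, "dy": -0.55, "dz": 0, "turn": 0},
    {"dx": -0.11, "dy": -0.55, "dz": 0, "turn": 0},
    {"dx": -0.08, "dy": -0.56, "dz": 0, "turn": 0},
    {"dx": -0.05, "dy": -0.56, "dz": 0, "turn": 0},
    {"dx": -0.02, "dy": -0.57, "dz": 0, "turn": 0},
    {"dx": 0.01, "dy": -0.57, "dz": 0, "turn": 0},
    {"dx": 0.04, "dy": -0.56, "dz": 0, "turn": 0},
  ],
)

```text
time: 17.45
tool_pos: [0.4561, 0.1202, 0.0989]
tcp_rot: [-2.217, -2.225, -0.003]
wrist_force: [5.8, 1.0, -8.0]
width: 0.251
```

jog_arm(
  motion=[
    {"dx": 0.07, "dy": -0.56, "dz": 0, "turn": 0},
    {"dx": 0.1, "dy": -0.56, "dz": 0, "turn": 0},
    {"dx": 0.13, "dy": -0.55, "dz": 0, "turn": 0},
    {"dx": 0.15, "dy": -0.54, "dz": 0, "turn": 0},
    {"dx": 0.18, "dy": -0.54, "dz": 0, "turn": 0},
    {"dx": 0.21, "dy": -0.52, "dz": 0, "turn": 0},
    {"dx": 0.24, "dy": -0.51, "dz": 0, "turn": 0},
    {"dx": 0.26, "dy": -0.5, "dz": 0, "turn": 0},
    {"dx": 0.29, "dy": -0.49, "dz": 0, "turn": 0},
    {"dx": 0.31, "dy": -0.47, "dz": 0, "turn": 0},
    {"dx": 0.34, "dy": -0.45, "dz": 0, "turn": 0},
    {"dx": 0.36, "dy": -0.43, "dz": 0, "turn": 0},
  ],
)

```text
time: 18.45
tool_pos: [0.4819, 0.0596, 0.0989]
tcp_rot: [-2.216, -2.224, -0.002]
wrist_force: [3.9, 4.2, -8.3]
width: 0.249
```

jog_arm(
  motion=[
    {"dx": 0.38, "dy": -0.41, "dz": -0.05, "turn": 0},
    {"dx": 0.41, "dy": -0.39, "dz": 0, "turn": 0},
    {"dx": 0.43, "dy": -0.37, "dz": 0, "turn": 0},
    {"dx": 0.44, "dy": -0.35, "dz": 0, "turn": 0},
    {"dx": 0.46, "dy": -0.33, "dz": 0, "turn": 0},
    {"dx": 0.48, "dy": -0.3, "dz": 0, "turn": 0},
    {"dx": 0.49, "dy": -0.28, "dz": 0, "turn": 0},
    {"dx": 0.51, "dy": -0.25, "dz": 0, "turn": 0},
    {"dx": 0.52, "dy": -0.22, "dz": 0, "turn": 0},
    {"dx": 0.53, "dy": -0.2, "dz": 0, "turn": 0},
    {"dx": 0.54, "dy": -0.17, "dz": 0, "turn": 0},
    {"dx": 0.55, "dy": -0.14, "dz": 0, "turn": 0},
  ],
)

```text
time: 19.45
tool_pos: [0.5397, 0.0246, 0.0988]
tcp_rot: [-2.216, -2.225, 0.001]
wrist_force: [2.3, 3.9, -3.7]
width: 0.25
```

jog_arm(
  motion=[
    {"dx": 0.55, "dy": -0.11, "dz": 0, "turn": 0},
    {"dx": 0.56, "dy": -0.08, "dz": 0, "turn": 0},
    {"dx": 0.56, "dy": -0.05, "dz": 0, "turn": 0},
    {"dx": 0.57, "dy": -0.02, "dz": 0, "turn": 0},
    {"dx": 0.57, "dy": 0.01, "dz": 0, "turn": 0},
    {"dx": 0.56, "dy": 0.04, "dz": 0, "turn": 0},
    {"dx": 0.56, "dy": 0.07, "dz": 0, "turn": 0},
    {"dx": 0.56, "dy": 0.1, "dz": 0, "turn": 0},
    {"dx": 0.55, "dy": 0.13, "dz": 0, "turn": 0},
    {"dx": 0.54, "dy": 0.15, "dz": 0, "turn": 0},
    {"dx": 0.54, "dy": 0.18, "dz": 0, "turn": 0},
    {"dx": 0.52, "dy": 0.21, "dz": 0, "turn": 0},
  ],
)

```text
time: 20.45
tool_pos: [0.6064, 0.0308, 0.0988]
tcp_rot: [2.217, 2.226, -0.001]
wrist_force: [-1.1, 1.3, -3.7]
width: 0.247
```

jog_arm(
  motion=[
    {"dx": 0.3, "dy": 0.14, "dz": 0, "turn": 0},
    {"dx": 0.2, "dy": 0.1, "dz": 0, "turn": 0},
    {"dx": 0, "dy": 0, "dz": 0, "turn": 0},
    {"dx": 0, "dy": 0, "dz": 0, "turn": 0},
    {"dx": 0, "dy": 0, "dz": 0, "turn": 0},
  ],
)

```text
time: 20.87
tool_pos: [0.6109, 0.033, 0.0989]
tcp_rot: [2.217, 2.226, -0.001]
wrist_force: [0.7, 0.4, -4.3]
width: 0.249
```

```bash
python3 - <<'E'
from h import *
T=[]
for i in range(3):
    s=bot.read_state();T.append(s["tool_pos"]);p,d,c=grab("top")
print(np.mean(T,0),s["wrist_force"],s["width"])
cv2.imwrite("pics/m6.png",cv2.resize(p[140:240,350:460,::-1],None,fx=5,fy=5,interpolation=cv2.INTER_CUBIC))
E
```

```text
[0.61093109 0.03293947 0.09888015] [ 0.73518537 -0.18469152 -4.72932615] 0.24620554775872683
```

Back within about 1 mm of the starting grip. I'll let go, rise straight up and check.

jog_arm(
  motion=[
    {"dx": 0, "dy": 0, "dz": 0, "turn": 0},
    {"dx": 0, "dy": 0, "dz": 0, "turn": 0},
    {"dx": 0, "dy": 0, "dz": 0, "turn": 0},
    {"dx": 0, "dy": 0, "dz": 0, "turn": 0},
    {"dx": 0, "dy": 0, "dz": 0, "turn": 0},
    {"dx": 0, "dy": 0, "dz": 0, "turn": 0},
  ],
  fingers=6.0,
)

```text
time: 21.52
tool_pos: [0.6114, 0.0333, 0.0994]
tcp_rot: [2.217, 2.225, 0.001]
wrist_force: [0.1, -0.2, 0.5]
width: 0.702
```

jog_arm(
  motion=[
    {"dx": 0, "dy": 0, "dz": 0.6, "turn": 0},
    {"dx": 0, "dy": 0, "dz": 1.2, "turn": 0},
    {"dx": 0, "dy": 0, "dz": 2.0, "turn": 0},
    {"dx": 0, "dy": 0, "dz": 2.5, "turn": 0},
    {"dx": 0, "dy": 0, "dz": 2.5, "turn": 0},
    {"dx": 0, "dy": 0, "dz": 2.0, "turn": 0},
    {"dx": 0, "dy": 0, "dz": 1.0, "turn": 0},
  ],
)

```text
time: 22.1
tool_pos: [0.6132, 0.0334, 0.2221]
tcp_rot: [2.214, 2.223, 0.007]
wrist_force: [1.3, -0.3, -0.6]
width: 0.698
```

jog_arm(
  motion=[
    {"dx": -1.0, "dy": 3.2, "dz": 0, "turn": 0},
    {"dx": -1.0, "dy": 3.2, "dz": 0, "turn": 0},
    {"dx": -1.0, "dy": 3.2, "dz": 0, "turn": 0},
    {"dx": -1.0, "dy": 3.2, "dz": 0, "turn": 0},
    {"dx": -1.0, "dy": 3.2, "dz": 0, "turn": 0},
    {"dx": -1.0, "dy": 3.2, "dz": 0, "turn": 0},
    {"dx": -1.0, "dy": 3.2, "dz": 0, "turn": 0},
    {"dx": -1.0, "dy": 3.2, "dz": 0, "turn": 0},
    {"dx": -1.0, "dy": 3.2, "dz": 0, "turn": 0},
    {"dx": -1.0, "dy": 3.2, "dz": 0, "turn": 0},
    {"dx": -1.0, "dy": 3.2, "dz": 0, "turn": 0},
    {"dx": -1.0, "dy": 3.2, "dz": 0, "turn": 0},
  ],
)

```text
time: 23.1
tool_pos: [0.4902, 0.4187, 0.2172]
tcp_rot: [2.217, 2.226, -0.0]
wrist_force: [0.5, 1.0, 0.5]
width: 0.706
```

jog_arm(
  motion=[
    {"dx": -1.0, "dy": 3.0, "dz": 0, "turn": 0},
    {"dx": -1.0, "dy": 3.0, "dz": 0, "turn": 0},
    {"dx": 0, "dy": 0, "dz": 0, "turn": 0},
    {"dx": 0, "dy": 0, "dz": 0, "turn": 0},
    {"dx": 0, "dy": 0, "dz": 0, "turn": 0},
  ],
)

```text
time: 23.52
tool_pos: [0.4709, 0.4769, 0.2168]
tcp_rot: [2.216, 2.226, -0.001]
wrist_force: [-1.5, 0.4, -0.6]
width: 0.707
```

```bash
python3 - <<'E'
from h import *
q,d,c=grab("top");p,_,_=grab("scene");o=np.load("top0.npz");W=cloud(d,c);W0=cloud(o["d"],c)
for n,w in(("before",W0),("after",W)):
    for nm,(u,v,r,a,b) in dict(handle=(438,174,14,.12,.15),tumbler=(404,186,18,.128,.15)).items():
        P=w[v-r:v+r,u-r:u+r].reshape(-1,3);P=P[(P[:,2]>a)&(P[:,2]<b)];print(n,nm,P.mean(0).round(4))
f=lambda a,w:cv2.resize(a[:,:,::-1],(w,290),interpolation=cv2.INTER_CUBIC)
t=np.hstack([f(o["p"][145:245,350:480],377),f(q[145:245,350:480],377)])
cv2.imwrite("pics/f7.png",np.vstack([t,f(p[120:300,160:400],754)]))
print(bot.read_state()["time"])
E
```

```text
before handle [0.6077 0.0366 0.1355]
before tumbler [0.5694 0.1293 0.1364]
after handle [0.609  0.0373 0.1357]
after tumbler [0.5691 0.1289 0.137 ]
23.6167
```

View pics/f7.png

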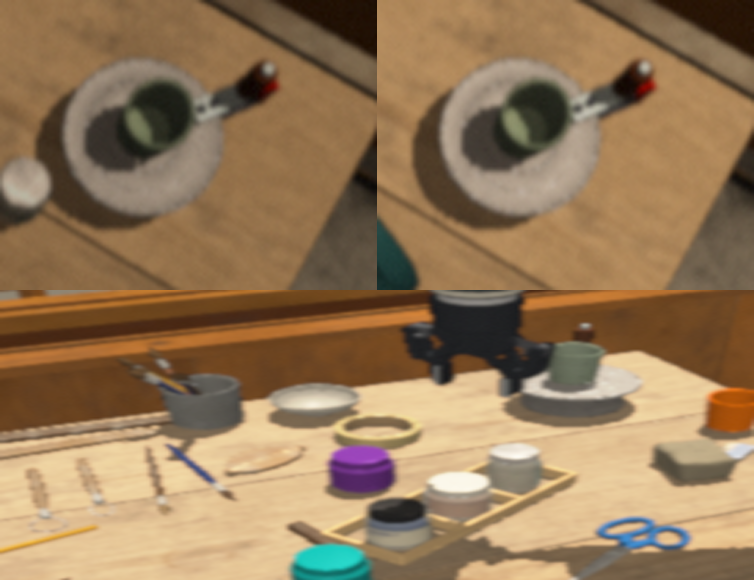

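Both views look right: the jar is in its bay and the tumbler upright in the middle. As the start could be off by up to 0.06, I'll check the crank against the pointer once, using the mid-turn picture where the pointer was unobscured.

```bash
python3 - <<'E'
from h import *
c=viewer.camera_info("top");m=cv2.imread("pics/m5.png")[:,400:].astype(int)
M=(m[...,2]>120)&(m[...,1]<60)
v,u=np.nonzero(M);C=np.array([.5632,.1302]);print(len(u),u.min(),u.max(),v.min(),v.max())
U=350+(u+.5)/4-.5;V=140+(v+.5)/4-.5
for z in(.0,.03,.05,.057):
    P=np.array([onplane(a,b,z,c)[:2] for a,b in zip(U,V)])-C
    print(z,P.mean(0)+C,"ang",np.degrees(np.arctan2(P[:,1].mean(),P[:,0].mean())),"r",np.hypot(*P.T).min(),np.hypot(*P.T).max())
q,d,_=grab("top")
W=cloud(d,c);P=W[150:195,420:455].reshape(-1,3);P=P[(P[:,2]>.128)&(P[:,2]<.15)]
(x,y),r=cv2.minEnclosingCircle(P[:,:2].astype(np.float32));print("handle",x,y,np.degrees(np.arctan2(y-C[1],x-C[0])))
# steel arm at z .074
P=W[150:200,415:440].reshape(-1,3);rr=np.hypot(*(P[:,:2]-C).T);P=P[(abs(P[:,2]-.074)<.004)&(rr>.082)&(rr<.1)]
D=P[:,:2].mean(0)-C;print("arm",len(P),np.degrees(np.arctan2(D[1],D[0])))
E
```

```text
310 355 381 127 146
0.0 [ 0.63493416 -0.01098773] ang -63.06594804618292 r 0.14760074596287714 0.1670251894154739
0.03 [ 0.62651995 -0.00160892] ang -64.34074287240304 r 0.1356714638711033 0.15470639085885965
0.05 [0.62091047 0.00464363] ang -65.31469397626275 r 0.12776362896175555 0.1465397261661298
0.057 [0.61894715 0.00683202] ang -65.68288328863665 r 0.1250059315497496 0.1436914685298406
handle 0.6106482744216919 0.035131704062223434 -63.47636720992462
arm 35 -62.37725406474025
```

The crank is within about 2° (0.035 rad) of the pointer, close to the measurement error. Handing in.

```bash
python3 -c "
from workcell import bot
print(bot.finish_job())"
```

```text
the job is handed in; nothing more can be done
None
```

I stood the rutile jar (silvery lid) in the rack's empty bay and turned the wheel one full turn counter-clockwise by its handle at about 0.6 rad/s. I then let go, moved clear and handed the job in at about 24 s of the 72 s allowed.

Last checks:
- **Jar:** it stands upright in the bay at (0.467, 0.416), within 1 mm of the bay's measured centre. Its lid is at 86 mm, so it rests on the table.
- **Tumbler:** upright in the middle of the wheel, under 1 mm from where it started.
- **Crank:** the handle is about 1.5 mm from its starting place. Measured against the red pointer it looks about 2° (0.035 rad) off. Part of that may be the starting offset or measurement error, so I did not correct it.
- **Forces:** the highest wrist force in any reading was about 10 N.
- **Surroundings:** nothing else on the table looked moved in the final pictures, though I judged that by eye.

Two results differed from what I expected. The jar was gripped by its narrower lid, at 48 mm instead of 56 mm, but it carried upright without trouble. A direct reading of the crank's steel arm put it at -62.4°, against -63.5° from the handle and -65.7° for the pointer. If the steel-arm reading is the right one, the crank is about 3° off the pointer instead of 2°.

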